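Snap the cylinder key onto its loop

ROBOT

A 7-joint arm with a two-finger parallel gripper is mounted at the origin on the work surface. World frame = base frame: x ahead of the robot, y to its left, z up, the work surface at z = 0. Lengths are in m, angles in rad, forces in N, time in s.
With the tool pointing down it reaches from about 0.425 to 0.925 m from the base axis. Payload 6.8 kg.
Tool frame: the origin (TCP) lies where the fingers leave the gripper's body, on its centre line; the fingertips stand 73 mm ahead of it and the grasp point (between the pads) lies 54 mm ahead of it (env.nose_length is the distance from the TCP to the fingertips, in m); z points along the fingers, y is the direction in which the jaws open and shut (so a half turn about z gives the same grasp; the last joint's range is limited). The gripper opens to 85 mm and grips with 20 to 120 N. Pads are 22 mm wide; open, the fingers measure 114 mm over their backs; the gripper's body (76 mm by 85 mm) begins 54 mm behind the grasp point. The pads swing forward as they close: fully open they stand 13 mm farther back than shut.
Start: joints at [-1.268, 0.477, 0.022, 1.555, -0.011, 1.109, -0.083], TCP at [0.27, 0.619, 0.304] pointing down, gripper open.
Joint ranges: [-2.96, 2.96], [-0.34, 2.1], [-1.41, 1.46], [0.24, 2.44], [-1.37, 4.51], [0.17, 1.92], [-2.96, 2.96]. Speed limits (rad/s): [2.39, 2.39, 3.14, 3.14, 3.14, 3.14, 3.14].

INTERFACE

Orientations are given as a rotation vector (axis times angle).
In Python, from bench import status, optics, order, env gives the robot as it stands.
- The arm moves only by the tool servo_tool, never from a script. Its arguments are lists of equal length, an entry for each row: "translation": the shift along the world's x, y, z in mm, a list of three; "turn": the turn about the world's z in degrees; "jaw": the opening, from -1 (shut) to 1 (fully open). In form: {"translation": [[tx, ty, tz], ...], "turn": [turn, ...], "jaw": [jaw, ...]}. A call has 1 to 5 rows; each row shifts and turns the commanded pose from where the row before left it; what a row does not reach is not made up. A row lasts 1/12 s, in which the tool goes at most 41.7 mm and 7.16 degrees, less where a joint would pass 70% of its speed; a pose out of reach is approached as far as the arm can. A call is refused whole if a number of a shift passes 41.7 or a number of a turn 7.16, either way. A call with a gripper value outside its range is refused whole. The fingers move at their own pace and stop on an object; the grip force is fixed at half the most. Time passes only in rows, so rows that do not move let the fingers close. It gives the time, the measured TCP pose, the force and the opening at its end, in the units of the state.
- status.read_state(): the state, without advancing time (a new reading comes with each control period).
- optics.snapshot(name): name is "side" or "top"; returns (picture, depth): 384x512x3 uint8, blue, green, red; 384x512 float32, m along the optical axis (not along the pixel's ray), 0 where there is no reading.
- optics.camera_params(name): a dict with "fx", "fy", "cx", "cy" (pixels), "eye" and "attitude" of the camera in the world. Camera axes: x right, y down, z forward; pixel columns grow to the right and rows downward; lengths in m; the calibration is good to about 2 mm. A picture is of the moment at which its call begins. camera_params takes no time and is no camera call.
- order.finish_job(): hands the job in, once; it reports no verdict.
Trained networks look in the newest picture that a camera, given by its name, has taken for a name from the list of things; names that differ only in an ending like _2 or _b are one class to them, and where a whole thing is asked for, a point or a joint stands for the part that bears it (a point fixed in the world has none). Each returns a list of dicts, best first, with "p" (0 to 1); they miss things now and then, are a little off and sometimes report something else, mostly with a low value. They report only what shows in the picture. A call takes as long as a camera call. They do not tell look-alikes from the thing itself.
- optics.silhouettes(label, camera): "region" (384x512 bool, what is visible of it) and "box" ([left, top, right, bottom] as shares, 0 to 1, of the picture: columns of its width, rows of its height, round what is visible of it).
- optics.spot_point(label, camera): "at" ([column, row] as shares, 0 to 1, of the picture: columns of its width, rows of its height: a listed point, or the origin of a listed thing).
The state is a dict: "clock": time; "q": joint angles; "qvel": joint speeds; "effort": joint torques, N m; "eef_pos": TCP position; "tcp_rot": TCP orientation; "ft_force": force on the tool from outside, world axes, zero at the start; "moment": the same for the moment, N m; "opening": finger opening in m.
Only numpy, scipy, OpenCV 4.12 (cv2) and the standard library are available. Lean on these libraries where they do the work, as an engineer would, in place of code of your own. Each camera call takes 0.05 s, during which the arm holds its last target.

TASK

Put the gas cylinder key away: lift it out of its holder block and press its snap hook straight down over the front bar of the loop on the stand until the sprung gate passes the bar and snaps shut behind it. Feel for it gently: never push on the loop with more than about 20 N. Rest its weight on the bar before letting go, leave it hanging still and free from the loop by its hook, and do not shift the rack, bottle, jar or tray.

Things in the scene. Friction and masses are not known exactly. Their poses are not given: they have to be found in the camera images.
- key_grip (a point): Centre of the orange grip tab on top of the loose steel key: tab 26 (x) x 12 (y) x 46 (z) mm, pinched across its 12 mm. The key (about 0.22 kg, 144 mm tall) stands upright in the holder block. Axes: z up the key, x from shank towards the hook's nose. 28 mm below this point begins the hook's inside top; the gate's shut line is 56 mm, the nose tip 58 mm below it.
- hook_seat (a point): Point on the key 32 mm straight below key_grip: where the axis of an 8 mm bar lies when fully seated in the top of the hook. The hook is of 8 mm round bar in the key's x-z plane, mouth downwards, 24 mm wide inside: shank axis 16 mm towards -x of this point, nose axis 16 mm towards +x.
- gate (a joint): Brass gate (5 mm thick, 23 mm long) across the mouth, hinged on the shank: 0 shut, 1.5 rad swung up inside; opens upwards only. Pressing it on a bar takes about 4 to 8 N. It springs shut behind the bar when that is 18 to 23 mm above the shut line; 1 to 6 mm further (most with the bar nearest the nose) the bar meets the hook's hard top and force climbs at once.
- key: The whole key. Origin: centre of the underside of the 16 mm square socket end at the foot of its shank; key_grip is at x 16, y 0, z 121 mm from it, same axes. Once released on the loop it hangs leaning 15 to 20 degrees.
- stand: Heavy fixed stand: grey round foot 110 mm across, aluminium tube with black collar, and a steel rod carrying a flat, level, rigid loop of dark 8 mm round bar that reaches out to the stand's own -x. Origin: centre of the foot's underside, z up. The loop's front bar lies along the stand's y, 48 mm long. Nothing of the stand rises above the loop.
- holder: Fixed grey block 70 x 70 x 42 mm in which the key stands, in a square hole 18 mm wide and 30 mm deep at its centre (so lift the key 30 mm to clear it). Origin: centre of its underside.
- rack: Bystander: blue vial rack 82 x 190 mm, vials to 46 mm high. Origin: centre of underside.
- bottle: Bystander: amber bottle, 56 mm across, 110 mm tall. Origin: centre of underside.
- jar: Bystander: white jar with blue cap, 50 mm across, 60 mm tall. Origin: centre of underside.
- tray: Bystander: empty green tray 90 x 130 x 20 mm. Origin: centre of underside.
- bar_low (a point): Point of the stand, 60 mm towards its -x and 120 mm above the bench, axes as the stand's: the middle of the front bar's axis at its lowest setting. The bar is exactly above this point but its height is set differently each time, 0 to 40 mm higher, and is not measured: find it by touch. The open space behind the bar, for the nose, is about 40 mm deep.
Mind the look-alikes: they are no part of the job. There is more than one size of the stand; the job needs the smaller.

How it is judged:
By the outcome, as a careful person would: the job done as asked, in the order asked, and still so for the second after the job is handed in, with the robot touching nothing.
It also fails if it takes over 58 s, if anything falls off the work surface, if the arm or the gripper's body presses on something with over 40 N, if the wrist force passes 120 N, or if a joint passes its speed limit or range.

## Working session

There is one attempt and no reset: what is moved stays moved. The work goes in short steps, Python scripts to look and compute and a tool call to move; the robot and the scene stay as the last step left them, time stands still between calls to the robot, and variables do not carry over. Pictures are saved under pics/ and viewed, and the job is handed in when it is done.

Besides the shell and the picture viewer there is one more tool, called after "Call:" in YAML: its name, and indented under it one key for each argument. servo_tool: Moves the arm, as the interface text tells. Its arguments: {"type":"object","properties":{"translation":{"type":"array","items":{"type":"array","items":{"type":"number"}}},"turn":{"type":"array","items":{"type":"number"}},"jaw":{"type":"array","items":{"type":"number"}}},"required":["translation","turn","jaw"]}

```bash
ls; mkdir -p pics
cat > h.py <<'E'
import numpy as np, cv2
from scipy.spatial.transform import Rotation as R
from bench import status, optics, order, env
def Rm(a):
    a=np.array(a,float)
    if a.shape==(3,3): return a
    if a.size==3: return R.from_rotvec(a.ravel()).as_matrix()
    return R.from_quat(a).as_matrix()
def px2w(name,u,v,d):
    c=optics.camera_params(name)
    p=np.array([(u-c['cx'])/c['fx']*d,(v-c['cy'])/c['fy']*d,d])
    return Rm(c['attitude'])@p+np.array(c['eye'])
def ray(name,u,v):
    c=optics.camera_params(name)
    p=np.array([(u-c['cx'])/c['fx'],(v-c['cy'])/c['fy'],1.])
    return np.array(c['eye']),Rm(c['attitude'])@p
def atz(name,u,v,z):
    e,d=ray(name,u,v); return e+d*(z-e[2])/d[2]
def w2px(name,P):
    c=optics.camera_params(name)
    p=Rm(c['attitude']).T@(np.array(P)-np.array(c['eye']))
    return np.array([p[0]/p[2]*c['fx']+c['cx'],p[1]/p[2]*c['fy']+c['cy'],p[2]])
def cloud(name,depth):
    c=optics.camera_params(name)
    v,u=np.mgrid[:384,:512]
    p=np.stack([(u-c['cx'])/c['fx']*depth,(v-c['cy'])/c['fy']*depth,depth],-1)
    return p@Rm(c['attitude']).T+np.array(c['eye'])
np.set_printoptions(precision=4,suppress=True)
E
python3 - <<'E'
from h import *
s=status.read_state(); print(s)
for n in ['top','side']:
    print(n,optics.camera_params(n))
    im,d=optics.snapshot(n); np.savez(f'pics/{n}0.npz',im=im,d=d); cv2.imwrite(f'pics/{n}0.png',im)
    for l in ['key_grip','stand','bar_low','holder','key','hook_seat']:
        for r in optics.spot_point(l,n)[:4]:
            print(n,l,round(r['p'],2),np.array(r['at'])*[512,384])
E
```

```text
pics
{'clock': 0.0, 'q': array([-1.2681,  0.4778,  0.0223,  1.5564, -0.0115,  1.1093, -0.0831]), 'qvel': array([ 0.0019, -0.0017,  0.0001,  0.0009,  0.0004, -0.0001, -0.0011]), 'effort': array([ -0.0005, -59.6459,   1.6077, -28.1191,   0.0125,   0.0096,
        -0.    ]), 'eef_pos': array([0.2694, 0.6184, 0.3029]), 'tcp_rot': array([-0.6406, -3.0753,  0.0029]), 'ft_force': array([ 0.3365, -0.9923, -0.5302]), 'moment': array([ 0.0083, -0.0066, -0.002 ]), 'opening': 0.08533510275936877}
top {'fx': 478.9327812683746, 'fy': 478.9327812683746, 'cx': 259.98537683136175, 'cy': 187.01269863238886, 'eye': array([ 0.5205, -0.0281,  1.0846]), 'attitude': array([-2.1773,  2.1722, -0.0975])}
top key_grip 0.76 [182.4768 212.1984]
top key_grip 0.17 [333.6192 191.808 ]
top stand 0.59 [334.3872 193.6128]
top bar_low 0.97 [338.0224 220.6848]
top bar_low 0.96 [323.2768 107.5968]
top holder 0.91 [196.3008 223.104 ]
top key 0.56 [192.3072 223.4112]
top hook_seat 0.76 [185.2928 212.6976]
side {'fx': 450.30511591487533, 'fy': 450.30511591487533, 'cx': 253.66689720792894, 'cy': 192.2522339094108, 'eye': array([ 0.3327, -0.8578,  0.5833]), 'attitude': array([-2.0561,  0.3326, -0.1686])}
side key_grip 0.55 [220.1088 155.7888]
side stand 0.86 [374.9888 248.1024]
side stand 0.74 [283.1872 271.7184]
side bar_low 0.84 [349.3888 176.6016]
side bar_low 0.56 [255.1808 226.2144]
side holder 0.74 [216.1152 202.4064]
side holder 0.69 [259.1232 225.6   ]
side holder 0.39 [177.2032 275.7888]
side key 0.55 [215.296 201.216]
side hook_seat 0.66 [218.624  165.0048]
```

View pics/top0.png

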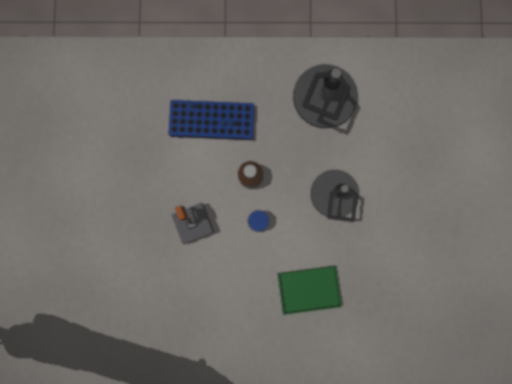

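View pics/side0.png

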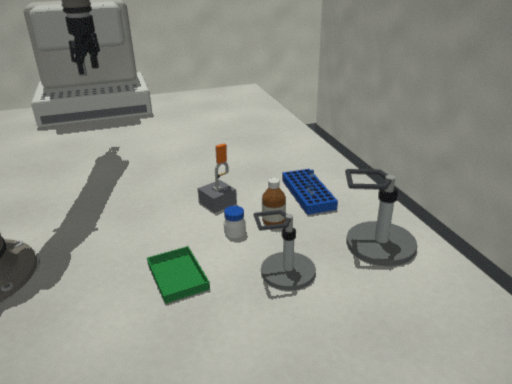

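Run:
```python
from h import *
t=np.load('pics/top0.npz'); s=np.load('pics/side0.npz')
cv2.imwrite('pics/z1.png',cv2.resize(t['im'][190:260,160:230],None,fx=8,fy=8,interpolation=cv2.INTER_CUBIC))
cv2.imwrite('pics/z2.png',cv2.resize(t['im'][160:235,300:375],None,fx=8,fy=8,interpolation=cv2.INTER_CUBIC))
cv2.imwrite('pics/z3.png',cv2.resize(s['im'][130:220,180:270],None,fx=6,fy=6,interpolation=cv2.INTER_CUBIC))
cv2.imwrite('pics/z4.png',cv2.resize(s['im'][200:295,240:335],None,fx=6,fy=6,interpolation=cv2.INTER_CUBIC))
for n,z in [('top',t),('side',s)]:
    P=cloud(n,z['d']); im=cv2.cvtColor(z['im'],cv2.COLOR_BGR2HSV)
    o=(im[...,0]<14)&(im[...,1]>150)&(im[...,2]>90)&(z['d']>0)
    Q=P[o]; 
    ok=(Q[:,2]>0.1)
    print(n,'orange',len(Q),Q.min(0),Q.max(0),np.median(Q,0))
    Q=Q[Q[:,2]>0.13]; print(Q.round(3)[:60])
P=cloud('top',t['d'])
print('loop z', np.round(P[185:224:2,326:362:2,2]*1000).astype(int))
```

```text
top orange 58 [0.5441 0.1213 0.147 ] [0.5653 0.1338 0.1604] [0.5539 0.1275 0.1565]
[[0.565 0.132 0.157]
 [0.565 0.13  0.158]
 [0.563 0.133 0.159]
 [0.563 0.131 0.159]
 [0.563 0.13  0.156]
 [0.563 0.128 0.155]
 [0.564 0.127 0.147]
 [0.561 0.133 0.158]
 [0.561 0.132 0.156]
 [0.561 0.13  0.156]
 [0.562 0.128 0.156]
 [0.562 0.127 0.152]
 [0.56  0.134 0.156]
 [0.56  0.131 0.157]
 [0.559 0.129 0.159]
 [0.56  0.128 0.155]
 [0.56  0.126 0.155]
 [0.558 0.134 0.154]
 [0.558 0.132 0.154]
 [0.558 0.13  0.156]
 [0.558 0.128 0.156]
 [0.558 0.126 0.153]
 [0.558 0.125 0.15 ]
 [0.556 0.131 0.16 ]
 [0.556 0.129 0.16 ]
 [0.556 0.128 0.156]
 [0.556 0.126 0.157]
 [0.556 0.124 0.158]
 [0.554 0.132 0.155]
 [0.554 0.129 0.159]
 [0.554 0.127 0.158]
 [0.554 0.125 0.158]
 [0.554 0.124 0.155]
 [0.554 0.123 0.147]
 [0.552 0.132 0.155]
 [0.552 0.129 0.158]
 [0.552 0.127 0.157]
 [0.552 0.125 0.159]
 [0.552 0.123 0.158]
 [0.552 0.123 0.148]
 [0.55  0.13  0.156]
 [0.55  0.127 0.157]
 [0.55  0.125 0.159]
 [0.55  0.124 0.155]
 [0.55  0.122 0.156]
 [0.548 0.129 0.156]
 [0.548 0.127 0.157]
 [0.548 0.125 0.157]
 [0.548 0
[... 2758 characters left out ...]
4   14  132
   136    1    0   -2]
 [  17  135  134   15   12   11   12   14   14   12   13   16   12  130
   136    0    0    1]
 [  11  137  136   17   13   14   15   16   13   14   14   15    2  136
   135    2    0    1]
 [  13  133  135   13   10   13   10   14   11   14    8   -4   -1  135
   136    2    1   -1]
 [   3  138  137  139  133  135  134  135  133   -2   -3   -1    1  135
   135    3    4    0]
 [   1  136  133  136  136  134  136  133  136  135  136  135  135  138
   135    2    4    1]
 [   2    2    2    0   -1    1    3    1   -1  133  132  136  136  136
     2   -3    2    4]
 [   3    1    2   -2   -1    4    4    1    1    2    2   -5    3    0
    -2   -1    3    0]]
```

Run:
```python
from h import *
print('top axes', [w2px('top',p)[:2] for p in [(.5,0,0),(.6,0,0),(.5,.1,0)]])
for n in ['top','side']:
    optics.snapshot(n)
    for l in ['stand','holder','rack','bottle','jar','tray','key']:
        for r in optics.silhouettes(l,n)[:3]:
            print(n,l,round(r['p'],2),(np.array(r['box'])*[512,384,512,384]).round(1),r['region'].sum())
```

```text
top axes [array([247.8427, 239.5423]), array([248.0477, 195.2397]), array([203.4325, 239.4361])]
top stand 0.94 [291.5  66.2 357.3 128.3] 3333
top stand 0.2 [166.7 101.5 251.1 140. ] 3153
top holder 0.89 [171.3 203.8 210.5 244.5] 938
top rack 0.86 [168.6 100.9 254.3 139.7] 3071
top bottle 0.85 [237.8 161.  263.  190.8] 606
top bottle 0.32 [175.1 204.8 195.7 228.4] 245
top bottle 0.23 [248.1 211.2 269.2 232.2] 390
top jar 0.93 [246.2 212.  266.5 235. ] 401
top tray 0.73 [275.9 265.9 339.8 312.7] 2512
top key 0.69 [178.4 207.8 197.8 225.5] 192
side stand 0.95 [345.  169.6 415.3 264.7] 3761
side stand 0.77 [252.5 209.5 318.7 292. ] 2491
side holder 0.79 [196.9 181.1 238.8 214.5] 830
side holder 0.47 [263.7 178.1 282.  223.2] 792
side rack 0.82 [283.2 170.9 338.4 214. ] 1580
side bottle 0.7 [261.3 177.6 284.2 224.3] 803
side bottle 0.28 [214.3 144.9 228.  188. ] 261
side jar 0.65 [222.9 206.1 243.9 238.6] 652
side key 0.57 [213.1 145.4 228.5 192. ] 373
```

Run:
```python
import cv2,numpy as np
a=[cv2.resize(cv2.imread(f'pics/z{i}.png'),(400,300) if 0 else (390,390)) for i in (1,2,3,4)]
m=np.vstack([np.hstack(a[:2]),np.hstack(a[2:])]); cv2.imwrite('pics/mosaic.png',cv2.resize(m,(600,600)))
```

```text
(no output)
```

View pics/mosaic.png

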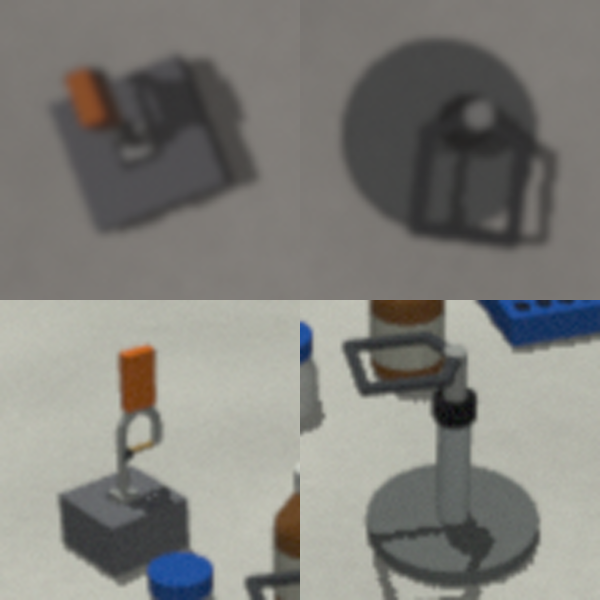

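```bash
cat > m.py <<'E'
from h import *
t=np.load('pics/top0.npz'); s=np.load('pics/side0.npz')
P=cloud('top',t['d']); Ps=cloud('side',s['d'])
hsv=cv2.cvtColor(t['im'],cv2.COLOR_BGR2HSV); hs=cv2.cvtColor(s['im'],cv2.COLOR_BGR2HSV)
def rect(xy):
    (c,sz,a)=cv2.minAreaRect((xy*1000).astype(np.float32)); return np.array(c),np.array(sz),a
for n,Q,h,d in [('top',P,hsv,t['d']),('side',Ps,hs,s['d'])]:
    o=(h[...,0]<14)&(h[...,1]>150)&(d>0)&(Q[...,2]>.152)&(Q[...,2]<.165)&(Q[...,1]>.1)
    xy=Q[o][:,:2]; c=xy.mean(0); w,v=np.linalg.eigh(np.cov((xy-c).T)); print(n,'tab top mean',c*1000,'axis deg',np.degrees(np.arctan2(v[1,1],v[0,1])),np.sqrt(w)*1000,rect(xy))
# holder top z~42
win=np.zeros(P.shape[:2],bool); win[195:250,160:225]=1
b=win&(P[...,2]>.036)&(P[...,2]<.048); print('holder',rect(P[b][:,:2]),np.median(P[b][:,2]))
win=np.zeros(Ps.shape[:2],bool); win[175:220,185:245]=1
b=win&(Ps[...,2]>.036)&(Ps[...,2]<.048); print('holder side',rect(Ps[b][:,:2]))
# tab faces, from side: points below z .15
o=(hs[...,0]<14)&(hs[...,1]>150)&(Ps[...,2]<.15)&(Ps[...,2]>.112)&(Ps[...,1]>.1)
Q=Ps[o]; A=np.c_[Q[:,0],np.ones(len(Q))]; k=np.linalg.lstsq(A,Q[:,1],rcond=None)[0]; print('side face angle',np.degrees(np.arctan(k[0])),Q.mean(0),Q[:,2].min(), 'zmax',np.sort(Ps[(hs[...,0]<14)&(hs[...,1]>150)&(Ps[...,1]>.1)][:,2])[-5:])
# loop
for n,Q,wn in [('top',P,(180,228,320,365)),('side',Ps,(205,240,248,300))]:
    win=np.zeros(Q.shape[:2],bool); win[wn[0]:wn[1],wn[2]:wn[3]]=1
    b=win&(Q[...,2]>.128)&(Q[...,2]<.142)&(Q[...,0]>.48)&(Q[...,0]<.68)&(Q[...,1]<-.1)&(Q[...,1]>-.3)
    L=Q[b]; print(n,'loop',len(L),L.min(0),L.max(0),rect(L[:,:2]),'z',np.median(L[:,2]))
    np.save(f'pics/loop_{n}.npy',L)
# foot
win=np.zeros(P.shape[:2],bool); win[165:225,300:365]=1
b=win&(P[...,2]>.006)&(P[...,2]<.020)
cs,_=cv2.findContours(b.astype(np.uint8),cv2.RETR_EXTERNAL,cv2.CHAIN_APPROX_NONE); c=max(cs,key=cv2.contourArea)[:,0]
E=P[c[:,1],c[:,0]][:,:2]*1000; E=E[:]
from scipy.optimize import least_squares
r=least_squares(lambda q:np.hypot(E[:,0]-q[0],E[:,1]-q[1])-q[2],[600,-170,55],loss='soft_l1',f_scale=1.5); print('foot',r.x, np.median(P[b][:,2]))
E
python3 m.py
```

```text
top tab top mean [554.1993 127.6107] axis deg -158.9263958559685 [2.5477 6.6043] (array([554.6046, 127.8936]), array([22.6738,  8.9335]), 20.803855895996094)
side tab top mean [554.9763 125.7294] axis deg -159.29565313946787 [3.2355 7.1541] (array([553.6077, 127.4919]), array([24.2787, 11.5865]), 17.267683029174805)
holder (array([535.1678, 122.4009]), array([70.237 , 70.4024]), 21.80230140686035) 0.04301666287849382
holder side (array([545.9877,  61.4645]), array([ 81.1606, 202.6285]), 9.994508743286133)
side face angle 18.26221751477437 [0.5536 0.1231 0.1319] 0.11255515453766352 zmax [0.1558 0.1559 0.156  0.1565 0.1565]
top loop 409 [ 0.5375 -0.2187  0.1285] [ 0.6091 -0.16    0.1389] (array([ 574.7375, -190.0349]), array([55.5114, 69.9242]), 82.27032470703125) z 0.13466846483158323
side loop 366 [ 0.5384 -0.223   0.1281] [ 0.6101 -0.1608  0.1369] (array([ 575.4664, -191.9255]), array([59.6323, 69.8039]), 83.98649597167969) z 0.13302547999061354
foot [ 603.8669 -193.0084   52.4044] 0.012839791536165546
```

Run:
```python
from h import *
s=status.read_state(); M=Rm(s['tcp_rot']); print('tool axes',M, 'y ang',np.degrees(np.arctan2(M[1,1],M[0,1])), s['clock'])
print('bar_low top', atz('top',338.0,220.7,.12), atz('top',338.0,220.7,.131), 'side',atz('side',255.2,226.2,.12),atz('side',255.2,226.2,.131))
print('jar',atz('top',258.5,221.5,.06),'bottle',atz('top',250,173.5,.11))
for n in ['top','side']:
    L=np.load(f'pics/loop_{n}.npy')*1000
    for a in (-4,-5,-6,-7,-8,-9):
        ex=np.array([np.cos(np.radians(a)),np.sin(np.radians(a))]); ey=np.array([-ex[1],ex[0]])
        u=L[:,:2]@ex; v=L[:,:2]@ey
        f=u<u.min()+10
        print(n,a,'front u',np.median(u[f]),u[f].std(),'v',v.min(),v.max(), (np.median(u[f])*ex+(v.min()+v.max())/2*ey))
    f=L[:,0]<550; vv=L[f]; A=np.c_[vv[:,1],np.ones(f.sum())]
    k=np.linalg.lstsq(A,vv[:,0],rcond=None)[0]; print('front slope deg',np.degrees(np.arctan(k[0])),'z',np.percentile(vv[:,2],[10,50,90]))
```

```text
tool axes [[-0.9168  0.3993  0.    ]
 [ 0.3993  0.9168 -0.    ]
 [-0.     -0.     -1.    ]] y ang 66.46383254821909 1.5
bar_low top [ 0.5403 -0.1841  0.12  ] [ 0.5401 -0.1823  0.131 ] side [ 0.5407 -0.1867  0.12  ] [ 0.5357 -0.2026  0.131 ]
jar [ 0.5395 -0.0241  0.06  ] bottle [ 0.6366 -0.0066  0.11  ]
top -4 front u 555.7503729565079 2.4792316525464386 v -177.59142952095272 -120.78249458803204 [ 543.9898 -187.5907]
top -5 front u 558.3662489321862 2.5275990130045174 v -167.2475319356484 -110.76308451118412 [ 544.1264 -187.1412]
top -6 front u 560.6966993995916 2.477939300002751 v -156.85268913195324 -100.70993492580793 [ 544.1638 -186.6846]
top -7 front u 562.9568259911637 2.5040437951174495 v -146.41006747968234 -90.62610811865434 [ 544.3169 -186.2419]
top -8 front u 564.8867519869935 2.5448494333438236 v -135.93553812326897 -80.37293640292117 [ 544.3372 -185.7187]
top -9 front u 566.661341592888 2.532620983150211 v -125.89564397441724 -69.7127240343578 [ 544.3849 -185.2454]
front slope deg 4.087218309658611 z [132.7356 134.57   136.602 ]
side -4 front u 555.7093365847498 2.5136315062667984 v -181.43601668429145 -121.3102805842025 [ 543.7964 -189.7687]
side -5 front u 558.5329311436168 2.4989933329183507 v -170.90420970356075 -111.12402039501112 [ 544.1174 -189.1569]
side -6 front u 560.8278783498813 2.6890230172261207 v -160.53820521800623 -100.9039107527248 [ 544.0915 -188.6274]
side -7 front u 563.2506297094698 2.7042612720995676 v -150.1344617833908 -90.65306480174512 [ 544.3799 -188.1394]
side -8 front u 565.3979249662916 2.5920649220925243 v -140.07929100319024 -80.37460504905084 [ 544.5549 -187.8424]
side -9 front u 567.1093317245998 2.596354323087537 v -130.16485685599696 -70.07166241305235 [ 544.4653 -187.6011]
front slope deg 2.8955945005072206 z [130.5523 133.4091 134.8101]
```

Call:
servo_tool:
  translation:
    - [19,-32.7,0]
    - [19,-32.7,0]
    - [19,-32.7,0]
    - [19,-32.7,0]
    - [19,-32.7,0]
  turn: [2.9,2.9,2.9,2.9,2.9]
  jaw: [1,1,1,1,1]

```text
clock: 1.92
eef_pos: [0.3652, 0.4537, 0.304]
tcp_rot: [0.243, 3.132, 0.0]
ft_force: [1.4, -0.3, 0.2]
opening: 0.0856
```

Call:
servo_tool:
  translation:
    - [19,-32.7,0]
    - [19,-32.7,0]
    - [19,-32.7,0]
    - [19,-32.7,0]
    - [19,-32.7,0]
  turn: [2.9,2.9,2.9,2.9,2.9]
  jaw: [1,1,1,1,1]

```text
clock: 2.33
eef_pos: [0.4602, 0.2901, 0.3042]
tcp_rot: [-0.154, 3.137, 0.001]
ft_force: [1.0, 0.4, 0.5]
opening: 0.0852
```

Call:
servo_tool:
  translation:
    - [19,-32.7,0]
    - [19,-32.7,0]
    - [19,-32.7,0]
    - [19,-32.7,0]
    - [0,0,0]
  turn: [2.9,2.9,2.9,2.9,2.9]
  jaw: [1,1,1,1,1]

```text
clock: 2.75
eef_pos: [0.5392, 0.1523, 0.3043]
tcp_rot: [-0.531, 3.094, -0.006]
ft_force: [0.8, -1.0, 0.7]
opening: 0.0855
```

Call:
servo_tool:
  translation:
    - [15,-25,-4]
    - [0,0,-25]
    - [0,0,-25]
    - [0,0,-15]
    - [0,0,0]
  turn: [0.8,0,0,0,0]
  jaw: [0.3,0.1,0,0,0]

```text
clock: 3.17
eef_pos: [0.5488, 0.1354, 0.2317]
tcp_rot: [0.565, -3.084, 0.002]
ft_force: [-0.8, -0.1, -0.2]
opening: 0.0425
```

```bash
cat > snap.py <<'E'
import sys
from h import *
k=sys.argv[1]
for n in ['top','side']:
    im,d=optics.snapshot(n); np.savez(f'pics/{n}{k}.npz',im=im,d=d)
    s=status.read_state()
    g=np.array(s['eef_pos'])+[0,0,-.06]
    c=w2px(n,g)[:2].astype(int); c=np.clip(c,[75,60],[512-75,384-60])
    z=cv2.resize(im[c[1]-60:c[1]+60,c[0]-75:c[0]+75],None,fx=4,fy=4,interpolation=cv2.INTER_CUBIC); cv2.imwrite(f'pics/{n}{k}.png',z); print(n,'crop origin',c-[75,60])
print(s['clock'],s['eef_pos'],s['tcp_rot'],s['ft_force'],s['opening'])
E
python3 snap.py 1
```

```text
top crop origin [ 99 154]
side crop origin [142  76]
3.2667 [0.5506 0.1361 0.235 ] [ 0.566  -3.0896  0.0002] [ 0.035  -0.2715  0.6285] 0.04310112952308986
```

View pics/side1.png

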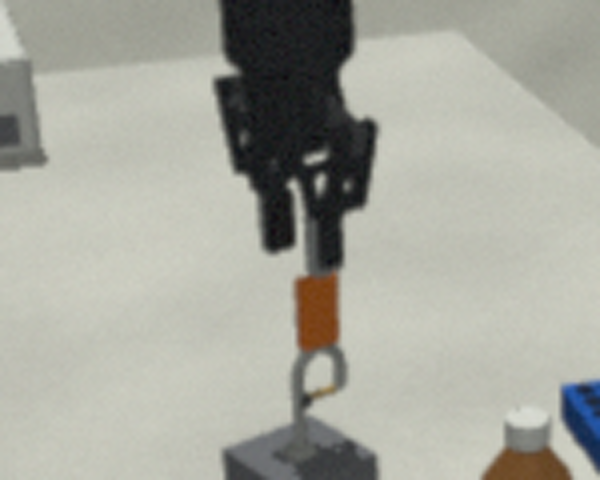

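Call:
servo_tool:
  translation:
    - [3.7,-8.8,0]
    - [0,0,0]
    - [0,0,0]
  turn: [-0.3,0,0]
  jaw: [0,0,0]

```text
clock: 3.52
eef_pos: [0.5552, 0.1264, 0.2362]
tcp_rot: [-0.555, 3.09, -0.0]
ft_force: [-0.0, -0.1, 0.2]
opening: 0.0427
```

```bash
python3 -c "
from h import *
s=status.read_state(); print(s['clock'],s['eef_pos'],s['tcp_rot'],s['ft_force'])"
```

```text
3.5167 [0.5552 0.1264 0.2362] [-0.5552  3.0898 -0.0001] [-0.0264 -0.1302  0.1511]
```

Call:
servo_tool:
  translation:
    - [-0.7,0.7,-15]
    - [0,0,-15]
    - [0,0,-10]
    - [0,0,-5]
    - [0,0,0]
  turn: [0,0,0,0,0]
  jaw: [0,0,0,0,0]

```text
clock: 3.93
eef_pos: [0.5531, 0.1279, 0.1891]
tcp_rot: [0.558, -3.09, 0.0]
ft_force: [0.4, -1.0, -0.2]
opening: 0.043
```

Call:
servo_tool:
  translation:
    - [0,0,0]
    - [0,0,0]
    - [0,0,0]
    - [0,0,0]
    - [0,0,0]
  turn: [0,0,0,0,0]
  jaw: [-0.4,-0.6,-0.8,-1,-1]

```text
clock: 4.35
eef_pos: [0.5541, 0.128, 0.1907]
tcp_rot: [-0.558, 3.09, 0.0]
ft_force: [0.4, -0.6, 5.5]
opening: 0.0112
```

```bash
python3 snap.py 2
```

```text
top crop origin [106 153]
side crop origin [145  94]
4.45 [0.5541 0.1281 0.1907] [-0.5577  3.0902  0.0004] [-0.4296 -0.7267  6.6324] 0.011078540801471085
```

View pics/side2.png

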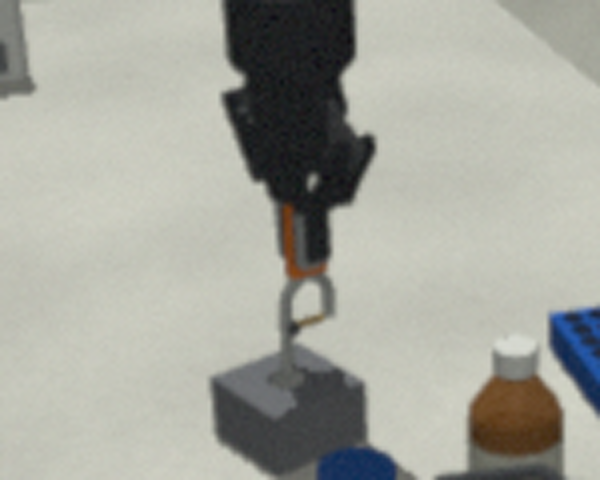

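Call:
servo_tool:
  translation:
    - [0,0,4]
    - [0,0,6]
    - [0,0,8]
    - [0,0,10]
    - [0,0,10]
  turn: [0,0,0,0,0]
  jaw: [-1,-1,-1,-1,-1]

```text
clock: 4.87
eef_pos: [0.5533, 0.1279, 0.2288]
tcp_rot: [0.558, -3.091, 0.0]
ft_force: [-0.7, -0.1, -1.6]
opening: 0.0113
```

Call:
servo_tool:
  translation:
    - [0,0,20]
    - [0,0,30]
    - [0,0,30]
    - [0,0,30]
    - [0,0,22]
  turn: [0,0,0,0,0]
  jaw: [-1,-1,-1,-1,-1]

```text
clock: 5.28
eef_pos: [0.5536, 0.1278, 0.3636]
tcp_rot: [-0.557, 3.089, 0.001]
ft_force: [0.6, 0.3, -2.3]
opening: 0.0111
```

Call:
servo_tool:
  translation:
    - [-2.7,-20,0]
    - [-2.7,-33,0]
    - [-2.7,-34,0]
    - [-2.7,-34,0]
    - [-2.7,-34,0]
  turn: [-2.7,-2.7,-2.7,-2.7,-2.7]
  jaw: [-1,-1,-1,-1,-1]

```text
clock: 5.7
eef_pos: [0.539, -0.029, 0.3604]
tcp_rot: [0.186, -3.136, -0.0]
ft_force: [0.9, -0.5, -1.6]
opening: 0.0112
```

Call:
servo_tool:
  translation:
    - [-2.7,-34,0]
    - [-2.7,-34,0]
    - [-2.7,-34,0]
    - [-2.7,-34,0]
    - [-2.7,-21,0]
  turn: [-2.7,-2.7,-2.7,-2.7,-2.7]
  jaw: [-1,-1,-1,-1,-1]

```text
clock: 6.12
eef_pos: [0.5249, -0.1883, 0.3605]
tcp_rot: [-0.191, -3.136, 0.002]
ft_force: [-0.6, -0.4, -1.4]
opening: 0.0116
```

Call:
servo_tool:
  translation:
    - [0,0,0]
    - [0,0,0]
  turn: [0,0]
  jaw: [-1,-1]

```text
clock: 6.28
eef_pos: [0.5258, -0.1852, 0.36]
tcp_rot: [-0.185, -3.136, -0.001]
ft_force: [1.2, 0.6, -2.4]
opening: 0.0115
```

```bash
python3 snap.py 3
```

```text
top crop origin [280 167]
side crop origin [169  76]
6.3833 [ 0.5267 -0.1826  0.3598] [-0.1767 -3.1361 -0.0018] [ 0.481  -0.4625 -2.7536] 0.011071505079852516
```

View pics/side3.png

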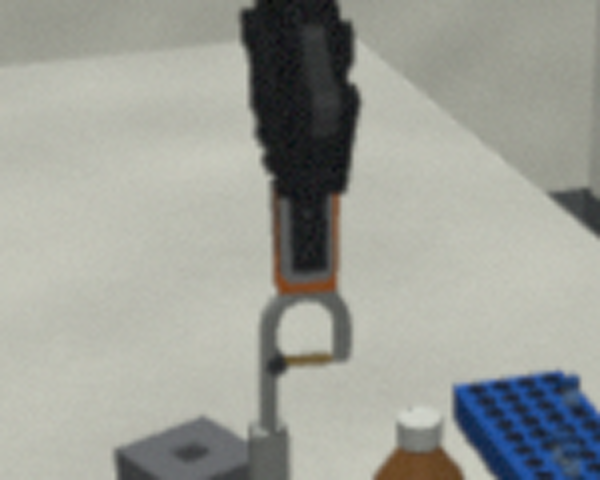

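View pics/top3.png

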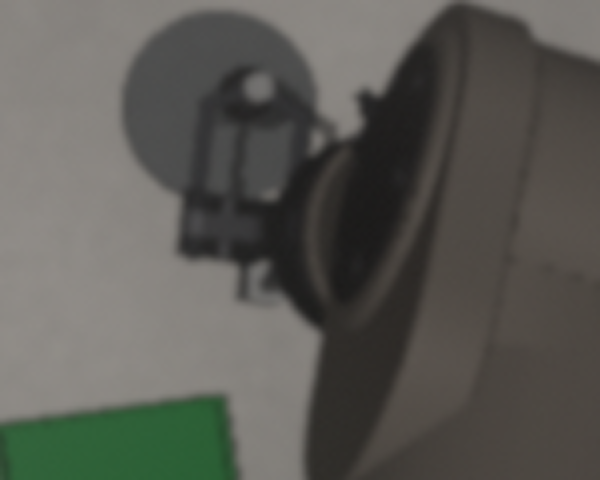

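Run:
```python
from h import *
z=np.load('pics/side3.npz'); P=cloud('side',z['d'])*1000
s=status.read_state(); tcp=np.array(s['eef_pos'])*1000
a=np.radians(-6.5); ex=np.array([np.cos(a),np.sin(a)]); ey=np.array([-ex[1],ex[0]])
D=P-tcp; u=D[...,:2]@ex; v=D[...,:2]@ey; w=D[...,2]
b=(abs(u)<40)&(abs(v)<25)&(w<-40)&(w>-200)&(z['d']>0)
for lo in range(-190,-60,6):
    m=b&(w>=lo)&(w<lo+6)
    if m.sum():
        uu=u[m]; l=uu[uu<0]; r=uu[uu>=0]
        print(lo,m.sum(),'u',uu.min().round(1),uu.max().round(1),'left',(l.min().round(1),l.max().round(1)) if len(l) else None,'right',(r.min().round(1),r.max().round(1)) if len(r) else None,'v',np.median(v[m]).round(1))
h=cv2.cvtColor(z['im'],cv2.COLOR_BGR2HSV); o=b&(h[...,0]<14)&(h[...,1]>150)
print('orange',u[o].min(),u[o].max(),w[o].min(),w[o].max())
# gap at bar image
```

```text
-184 1 u -18.4 -18.4 left (np.float64(-18.4), np.float64(-18.4)) right None v -7.0
-178 27 u -27.8 -12.9 left (np.float64(-27.8), np.float64(-12.9)) right None v -7.8
-172 33 u -27.6 -12.5 left (np.float64(-27.6), np.float64(-12.5)) right None v -8.0
-166 29 u -27.2 -12.6 left (np.float64(-27.2), np.float64(-12.6)) right None v -8.0
-160 28 u -27.4 -12.2 left (np.float64(-27.4), np.float64(-12.2)) right None v -7.6
-154 31 u -27.2 -12.3 left (np.float64(-27.2), np.float64(-12.3)) right None v -8.5
-148 48 u -26.7 -11.2 left (np.float64(-26.7), np.float64(-11.2)) right None v -5.0
-142 13 u -21.8 -16.1 left (np.float64(-21.8), np.float64(-16.1)) right None v -3.3
-136 12 u -21.7 -16.0 left (np.float64(-21.7), np.float64(-16.0)) right None v -3.9
-130 13 u -21.5 -15.8 left (np.float64(-21.5), np.float64(-15.8)) right None v -3.4
-124 11 u -21.0 -15.6 left (np.float64(-21.0), np.float64(-15.6)) right None v -3.6
-118 51 u -20.8 15.8 left (np.float64(-20.8), np.float64(-1.3)) right (np.float64(0.2), np.float64(15.8)) v -3.4
-112 44 u -20.6 18.5 left (np.float64(-20.6), np.float64(-1.3)) 
[... 336 characters left out ...]
11.2)) right (np.float64(6.6), np.float64(17.3)) v -3.5
-88 52 u -17.5 13.6 left (np.float64(-17.5), np.float64(-0.3)) right (np.float64(1.0), np.float64(13.6)) v -3.4
-82 37 u -12.8 11.4 left (np.float64(-12.8), np.float64(-0.7)) right (np.float64(0.5), np.float64(11.4)) v -5.9
-76 36 u -13.6 11.2 left (np.float64(-13.6), np.float64(-0.0)) right (np.float64(1.6), np.float64(11.2)) v -8.9
-70 42 u -12.9 11.3 left (np.float64(-12.9), np.float64(-0.1)) right (np.float64(0.4), np.float64(11.3)) v -12.6
-64 56 u -12.6 13.6 left (np.float64(-12.6), np.float64(-0.2)) right (np.float64(0.4), np.float64(13.6)) v -17.4
orange -12.253173609632762 9.519544803159139 -79.62015225248376 -72.76568710406326
```

Call:
servo_tool:
  translation:
    - [0,0,-15]
    - [0,0,-25]
    - [0,0,-25]
    - [0,0,-20]
    - [0,0,-11]
  turn: [0,0,0,0,0]
  jaw: [-1,-1,-1,-1,-1]

```text
clock: 6.8
eef_pos: [0.5259, -0.1816, 0.2614]
tcp_rot: [-0.174, -3.133, -0.002]
ft_force: [-0.0, 1.7, -2.1]
opening: 0.0114
```

Call:
servo_tool:
  translation:
    - [0,0,0]
    - [0,0,0]
    - [0,0,0]
    - [0,0,0]
  turn: [0,0,0,0]
  jaw: [-1,-1,-1,-1]

```text
clock: 7.13
eef_pos: [0.5274, -0.1841, 0.2654]
tcp_rot: [0.179, 3.134, -0.0]
ft_force: [1.5, 0.2, -1.5]
opening: 0.0113
```

```bash
cat > st.py <<'E'
from h import *
s=status.read_state(); t=np.array(s['eef_pos'])*1000; M=Rm(s['tcp_rot'])
a=np.radians(-6.5); ex=np.array([np.cos(a),np.sin(a)]); ey=np.array([-ex[1],ex[0]])
b=np.array([544.3,-187.3])
print(s['clock'],t,'uv rel bar',(t[:2]-b)@ex,(t[:2]-b)@ey,'yaw',np.degrees(np.arctan2(M[1,1],M[0,1]))-90,'F',s['ft_force'],'M',s['moment'],'op',s['opening'])
E
python3 st.py
```

```text
7.1333 [ 527.4259 -184.0982  265.4146] uv rel bar -17.12804675806109 1.271010168490293 yaw -6.521557838049318 F [ 1.4787  0.1614 -1.4711] M [ 0.0242 -0.0535  0.0101] op 0.011300126456899689
```

Call:
servo_tool:
  translation:
    - [6,-1.1,0]
    - [6,-1.1,0]
    - [6.1,-1.2,0]
    - [0,0,0]
    - [0,0,0]
  turn: [0,0,0,0,0]
  jaw: [-1,-1,-1,-1,-1]

```text
clock: 7.55
eef_pos: [0.5452, -0.1875, 0.2639]
tcp_rot: [0.179, 3.136, -0.0]
ft_force: [-0.5, -0.4, -1.7]
opening: 0.0112
```

```bash
python3 snap.py 4; python3 st.py
python3 - <<'E'
from h import *
z=np.load('pics/side4.npz'); s=status.read_state()
im=z['im']; cv2.imwrite('pics/side4z.png',cv2.resize(im[165:255,235:335],None,fx=7,fy=6.6,interpolation=cv2.INTER_CUBIC)[:594])
E
```

```text
top crop origin [272 157]
side crop origin [181 126]
7.65 [ 0.5445 -0.1875  0.2637] [-0.1794 -3.1359 -0.0001] [-0.1597  0.6399 -1.9105] 0.01127421322997508
7.65 [ 544.5012 -187.4893  263.7191] uv rel bar 0.221321432554473 -0.16527541009652297 yaw -6.5474917373527575 F [-0.1597  0.6399 -1.9105] M [-0.002  -0.0381 -0.0056] op 0.01127421322997508
```

View pics/side4z.png

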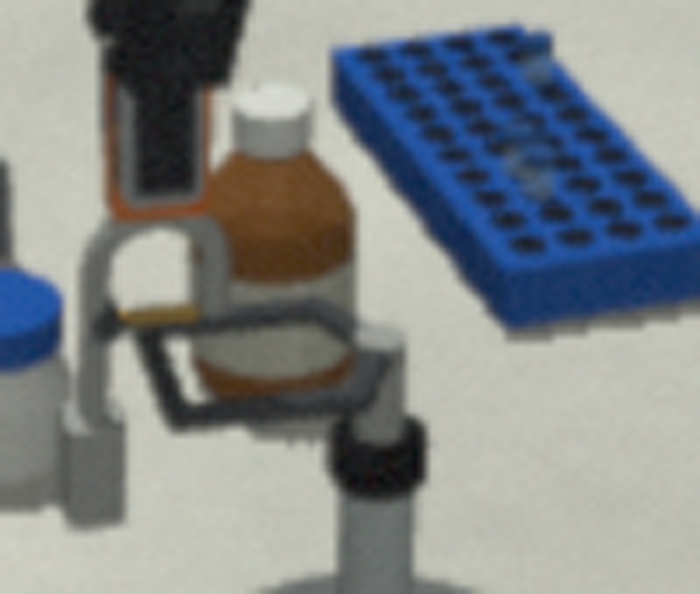

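View pics/top4.png

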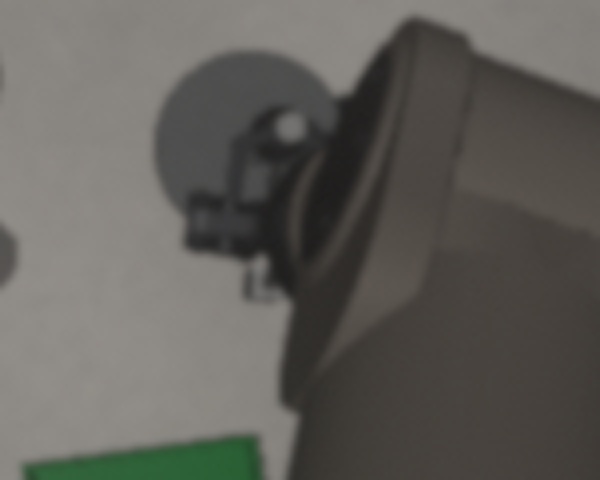

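Run:
```python
from h import *
z=np.load('pics/side4.npz'); P=cloud('side',z['d'])*1000
tcp=np.array([544.5,-187.5,263.7])
a=np.radians(-6.5); ex=np.array([np.cos(a),np.sin(a)]); ey=np.array([-ex[1],ex[0]])
D=P-tcp; u=D[...,:2]@ex; v=D[...,:2]@ey; w=D[...,2]
b=(abs(u)<40)&(abs(v)<12)&(w<-80)&(w>-200)&(z['d']>0)
for lo in range(-184,-82,6):
    m=b&(w>=lo)&(w<lo+6)
    uu=np.sort(u[m]); print(lo,m.sum(),np.unique(np.round(uu)).astype(int))
# bar: v beyond key
m=(abs(u)<12)&(abs(v)>10)&(abs(v)<24)&(w<-115)&(w>-145)&(z['d']>0)
for lo in (-24,-18,10,16):
    k=m&(v>=lo)&(v<lo+6); print('bar v',lo,k.sum(),np.percentile(u[k],[5,50,95]) if k.sum() else '',np.percentile(P[...,2][k],[5,50,95]) if k.sum() else '')
```

```text
-184 0 []
-178 27 [-27 -26 -25 -24 -22 -21 -20 -19 -18 -16 -14 -12]
-172 22 [-27 -25 -23 -22 -20 -19 -18 -16 -14 -12]
-166 32 [-27 -26 -25 -23 -22 -21 -20 -19 -18 -17 -16 -14 -13 -12]
-160 21 [-27 -26 -25 -23 -21 -20 -19 -18 -17 -16 -15 -14 -13 -12]
-154 31 [-27 -26 -25 -23 -21 -19 -17 -16 -15 -14 -13 -12 -11]
-148 46 [-26 -25 -24 -23 -22 -21 -20 -19 -18 -17 -16 -15 -14 -13 -12 -11 -10]
-142 11 [-21 -20 -18 -16]
-136 22 [-22 -21 -20 -18 -16  -4  -3  -2  -1   0   3]
-130 26 [-21 -20 -19 -18 -17 -16  -2  -1   0   1   2   3]
-124 9 [-21 -20 -19 -18 -15]
-118 46 [-21 -20 -19 -18 -17 -16 -15 -14 -12 -10  -9  -8  -7  -6  -4  -3   0   1
   3   4   5   6   7   9  10  11  12  14  18]
-112 40 [-21 -20 -19 -18 -17 -16 -15 -14 -13 -12 -11 -10  -4  -2   2   7  11  12
  13  14  15  16  18  19]
-106 27 [-20 -19 -17 -16 -15 -13  11  13  14  16  17  18]
-100 27 [-20 -19 -18 -17 -15 -13  11  12  13  14  16  17  18]
-94 27 [-19 -18 -17 -15 -13 -11   9  10  11  13  14  15  16  17]
-88 42 [-16 -15 -14 -13 -12 -11  -9  -8  -7  -6  -4  -2   0   2   3   4   5   6
   7   9  11  13  15]
bar v -24 12 [-3.0596  0.9653  9.6187] [131.6372 133.9358 134.7261]
bar v -18 11 [-3.3587 -1.4414  3.0976] [130.5755 133.5593 135.7719]
bar v 10 7 [-3.1498 -1.2258  3.5477] [129.7846 132.1089 133.4588]
bar v 16 14 [-2.527   6.7459 11.3029] [129.3319 132.7175 133.9822]
```

Call:
servo_tool:
  translation:
    - [0,0,-2]
    - [0,0,-2]
    - [0,0,-2]
    - [0,0,-2]
    - [0,0,-2]
  turn: [0,0,0,0,0]
  jaw: [-1,-1,-1,-1,-1]

```text
clock: 8.07
eef_pos: [0.5445, -0.1874, 0.2536]
tcp_rot: [-0.179, -3.136, -0.0]
ft_force: [0.0, -0.3, -1.4]
opening: 0.0113
```

Call:
servo_tool:
  translation:
    - [0,0,-1]
    - [0,0,-1]
    - [0,0,-1]
  turn: [0,0,0]
  jaw: [-1,-1,-1]

```text
clock: 8.32
eef_pos: [0.5447, -0.1875, 0.2508]
tcp_rot: [0.179, 3.136, -0.0]
ft_force: [-1.0, 0.3, -0.1]
opening: 0.011
```

Call:
servo_tool:
  translation:
    - [0,0,-1]
    - [0,0,-1]
    - [0,0,-1]
  turn: [0,0,0]
  jaw: [-1,-1,-1]

```text
clock: 8.57
eef_pos: [0.5446, -0.1875, 0.2484]
tcp_rot: [0.179, 3.136, 0.0]
ft_force: [-2.1, 0.7, 6.0]
opening: 0.0113
```

Call:
servo_tool:
  translation:
    - [0,0,-0.5]
  turn: [0]
  jaw: [-1]

```text
clock: 8.65
eef_pos: [0.5446, -0.1875, 0.2478]
tcp_rot: [0.179, 3.136, 0.0]
ft_force: [-2.2, 1.7, 4.9]
opening: 0.0113
```

Call:
servo_tool:
  translation:
    - [0,0,-0.5]
  turn: [0]
  jaw: [-1]

```text
clock: 8.73
eef_pos: [0.5446, -0.1875, 0.2473]
tcp_rot: [0.179, 3.136, 0.0]
ft_force: [-3.1, 0.2, 5.3]
opening: 0.0115
```

Call:
servo_tool:
  translation:
    - [0,0,-1]
    - [0,0,-1]
  turn: [0,0]
  jaw: [-1,-1]

```text
clock: 8.9
eef_pos: [0.5447, -0.1875, 0.2454]
tcp_rot: [0.179, 3.136, 0.0]
ft_force: [-3.4, 0.8, 6.7]
opening: 0.0112
```

Call:
servo_tool:
  translation:
    - [0,0,-1]
    - [0,0,-1]
    - [0,0,-1]
  turn: [0,0,0]
  jaw: [-1,-1,-1]

```text
clock: 9.15
eef_pos: [0.5451, -0.1876, 0.2427]
tcp_rot: [0.179, 3.135, 0.0]
ft_force: [-2.9, 0.4, 8.2]
opening: 0.0113
```

Call:
servo_tool:
  translation:
    - [0,0,-1]
    - [0,0,-1]
    - [0,0,-1]
  turn: [0,0,0]
  jaw: [-1,-1,-1]

```text
clock: 9.4
eef_pos: [0.5457, -0.1877, 0.2403]
tcp_rot: [0.179, 3.134, -0.0]
ft_force: [-3.4, 1.3, 10.0]
opening: 0.0112
```

```bash
python3 st.py
```

```text
9.4 [ 545.6775 -187.6848  240.331 ] uv rel bar 1.4121613973698592 -0.2264343581646692 yaw -6.539631541970351 F [-3.3664  1.3087  9.9552] M [0.2397 0.5406 0.018 ] op 0.011212780392657811
```

```bash
python3 - <<'E'
from h import *
im,d=optics.snapshot('side'); np.savez('pics/side5.npz',im=im,d=d)
cv2.imwrite('pics/side5z.png',cv2.resize(im[165:255,235:335],None,fx=7,fy=6.6,interpolation=cv2.INTER_CUBIC)[:594])
E
python3 st.py
```

```text
9.45 [ 545.4485 -187.7019  240.0963] uv rel bar 1.1865971803138904 -0.2693095626936616 yaw -6.537909033036442 F [-3.2926 -0.0053  8.6488] M [0.1851 0.7188 0.0225] op 0.011486599507880465
```

View pics/side5z.png

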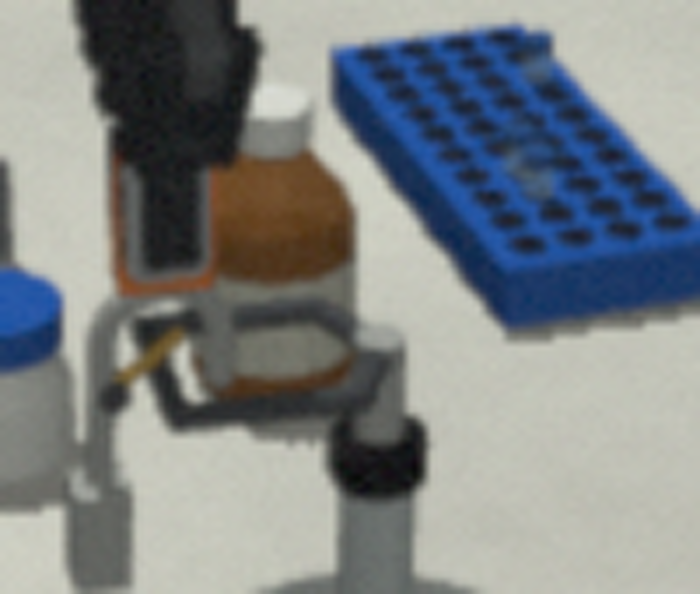

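Call:
servo_tool:
  translation:
    - [-1.5,0.1,0]
    - [-1.5,0.2,-0.5]
  turn: [0,0]
  jaw: [-1,-1]

```text
clock: 9.62
eef_pos: [0.5429, -0.1875, 0.2398]
tcp_rot: [0.179, 3.133, -0.001]
ft_force: [-0.5, 0.4, 7.1]
opening: 0.0113
```

Call:
servo_tool:
  translation:
    - [0,0,-1]
    - [0,0,-1]
  turn: [0,0]
  jaw: [-1,-1]

```text
clock: 9.78
eef_pos: [0.5425, -0.1875, 0.2376]
tcp_rot: [0.179, 3.134, -0.001]
ft_force: [-1.4, 1.2, 7.5]
opening: 0.0114
```

```bash
python3 st.py
```

```text
9.7833 [ 542.4665 -187.5448  237.5812] uv rel bar -1.7940475744955164 -0.45075752220532567 yaw -6.546228719287498 F [-1.3773  1.2022  7.55  ] M [0.037  0.4847 0.0209] op 0.011379774440573264
```

Call:
servo_tool:
  translation:
    - [0,0,-1]
    - [0,0,-1]
  turn: [0,0]
  jaw: [-1,-1]

```text
clock: 9.95
eef_pos: [0.5422, -0.1875, 0.2354]
tcp_rot: [0.179, 3.135, -0.001]
ft_force: [-1.9, 0.5, 7.0]
opening: 0.0115
```

Call:
servo_tool:
  translation:
    - [0,0,-1]
    - [0,0,-1]
  turn: [0,0]
  jaw: [-1,-1]

```text
clock: 10.12
eef_pos: [0.5419, -0.1875, 0.2331]
tcp_rot: [0.179, 3.135, -0.0]
ft_force: [-3.1, -0.8, 6.3]
opening: 0.0112
```

Call:
servo_tool:
  translation:
    - [0,0,-1]
    - [0,0,-1]
  turn: [0,0]
  jaw: [-1,-1]

```text
clock: 10.28
eef_pos: [0.5416, -0.1875, 0.2309]
tcp_rot: [0.18, 3.136, -0.0]
ft_force: [-3.1, 0.9, 5.7]
opening: 0.0113
```

Call:
servo_tool:
  translation:
    - [0,0,-1]
    - [0,0,-1]
  turn: [0,0]
  jaw: [-1,-1]

```text
clock: 10.45
eef_pos: [0.5412, -0.1874, 0.2287]
tcp_rot: [-0.18, -3.136, -0.0]
ft_force: [-3.7, 0.4, 4.5]
opening: 0.0113
```

Call:
servo_tool:
  translation:
    - [0,0,-1]
    - [0,0,-0.5]
  turn: [0,0]
  jaw: [-1,-1]

```text
clock: 10.62
eef_pos: [0.5408, -0.1872, 0.2265]
tcp_rot: [-0.18, -3.134, -0.0]
ft_force: [-4.7, 0.6, 2.4]
opening: 0.0116
```

Call:
servo_tool:
  translation:
    - [0,0,-0.5]
    - [0,0,-0.5]
  turn: [0,0]
  jaw: [-1,-1]

```text
clock: 10.78
eef_pos: [0.5403, -0.187, 0.2251]
tcp_rot: [-0.179, -3.133, -0.001]
ft_force: [-6.8, 1.2, 0.7]
opening: 0.0113
```

```bash
python3 st.py
```

```text
10.7833 [ 540.2677 -187.0149  225.0588] uv rel bar -4.038619416778582 -0.17315831001993096 yaw -6.552450896561226 F [-6.7537  1.1641  0.6676] M [0.1688 1.4843 0.0051] op 0.011315628395822381
```

Call:
servo_tool:
  translation:
    - [0,0,-0.5]
    - [0,0,-0.5]
  turn: [0,0]
  jaw: [-1,-1]

```text
clock: 10.95
eef_pos: [0.5405, -0.1869, 0.2238]
tcp_rot: [-0.179, -3.134, -0.001]
ft_force: [0.1, 0.5, -2.2]
opening: 0.0113
```

```bash
cat > s6.py <<'E'
import sys
from h import *
im,d=optics.snapshot('side'); np.savez(f'pics/side{sys.argv[1]}.npz',im=im,d=d)
cv2.imwrite(f'pics/side{sys.argv[1]}z.png',cv2.resize(im[195:245,240:300],None,fx=10,fy=10,interpolation=cv2.INTER_CUBIC))
E
python3 s6.py 6; python3 st.py
```

```text
11.0 [ 541.4812 -186.995   224.0917] uv rel bar -2.835221685462564 -0.016104293622222755 yaw -6.538429759847148 F [ 0.36    0.2971 -2.5554] M [ 0.0206 -0.0612 -0.0058] op 0.011268615884272864
```

View pics/side6z.png

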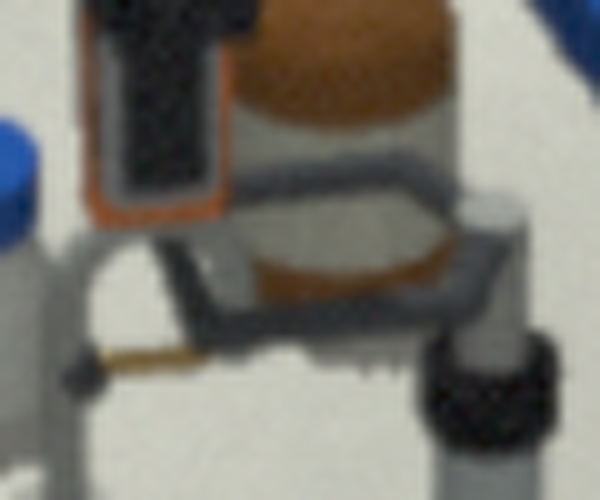

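Call:
servo_tool:
  translation:
    - [1.5,-0.2,0]
    - [1.5,-0.2,0]
    - [0,0,0]
  turn: [0,0,0]
  jaw: [-1,-1,-1]

```text
clock: 11.25
eef_pos: [0.5456, -0.1875, 0.225]
tcp_rot: [0.178, 3.135, -0.0]
ft_force: [0.1, 0.1, -1.9]
opening: 0.0113
```

Call:
servo_tool:
  translation:
    - [0,0,-0.5]
    - [0,0,-0.5]
  turn: [0,0]
  jaw: [-1,-1]

```text
clock: 11.42
eef_pos: [0.5449, -0.1875, 0.224]
tcp_rot: [0.179, 3.136, -0.0]
ft_force: [0.1, 0.0, -2.1]
opening: 0.0112
```

Call:
servo_tool:
  translation:
    - [0,0,-0.5]
  turn: [0]
  jaw: [-1]

```text
clock: 11.5
eef_pos: [0.5447, -0.1876, 0.2234]
tcp_rot: [0.179, 3.136, -0.0]
ft_force: [0.1, -0.4, -1.3]
opening: 0.0115
```

Call:
servo_tool:
  translation:
    - [0,0,-0.5]
  turn: [0]
  jaw: [-1]

```text
clock: 11.58
eef_pos: [0.5447, -0.1875, 0.2229]
tcp_rot: [0.179, 3.136, 0.0]
ft_force: [-0.3, -0.7, -1.9]
opening: 0.0115
```

Call:
servo_tool:
  translation:
    - [0,0,-0.5]
  turn: [0]
  jaw: [-1]

```text
clock: 11.67
eef_pos: [0.5447, -0.1875, 0.2224]
tcp_rot: [0.179, 3.136, 0.0]
ft_force: [-1.3, -0.3, -1.3]
opening: 0.0111
```

Call:
servo_tool:
  translation:
    - [0,0,-0.4]
  turn: [0]
  jaw: [-1]

```text
clock: 11.75
eef_pos: [0.5446, -0.1875, 0.2219]
tcp_rot: [-0.179, -3.136, -0.0]
ft_force: [-0.1, -0.3, -2.7]
opening: 0.0115
```

Call:
servo_tool:
  translation:
    - [0,0,-0.4]
  turn: [0]
  jaw: [-1]

```text
clock: 11.83
eef_pos: [0.5446, -0.1876, 0.2216]
tcp_rot: [0.179, 3.136, 0.0]
ft_force: [-0.8, -0.2, -2.2]
opening: 0.011
```

Call:
servo_tool:
  translation:
    - [0,0,-0.4]
  turn: [0]
  jaw: [-1]

```text
clock: 11.92
eef_pos: [0.5446, -0.1876, 0.2212]
tcp_rot: [0.179, 3.136, 0.0]
ft_force: [-0.5, -0.0, -1.9]
opening: 0.0115
```

Call:
servo_tool:
  translation:
    - [0,0,-0.4]
  turn: [0]
  jaw: [-1]

```text
clock: 12.0
eef_pos: [0.5447, -0.1876, 0.2208]
tcp_rot: [0.179, 3.136, 0.0]
ft_force: [0.5, -0.6, -1.5]
opening: 0.0115
```

Call:
servo_tool:
  translation:
    - [0,0,-0.4]
  turn: [0]
  jaw: [-1]

```text
clock: 12.08
eef_pos: [0.5447, -0.1875, 0.2205]
tcp_rot: [0.179, 3.136, 0.0]
ft_force: [0.3, 0.6, 1.5]
opening: 0.0109
```

Call:
servo_tool:
  translation:
    - [0,0,-0.4]
  turn: [0]
  jaw: [-1]

```text
clock: 12.17
eef_pos: [0.5447, -0.1876, 0.2204]
tcp_rot: [0.179, 3.136, 0.0]
ft_force: [-1.7, 0.8, 4.3]
opening: 0.0114
```

Call:
servo_tool:
  translation:
    - [0,0,-0.4]
  turn: [0]
  jaw: [-1]

```text
clock: 12.25
eef_pos: [0.5448, -0.1876, 0.2202]
tcp_rot: [0.179, 3.136, 0.0]
ft_force: [-3.0, 1.5, 7.9]
opening: 0.0113
```

Call:
servo_tool:
  translation:
    - [0,0,0.4]
    - [0,0,0]
  turn: [0,0]
  jaw: [-1,-1]

```text
clock: 12.42
eef_pos: [0.5448, -0.1876, 0.2204]
tcp_rot: [0.179, 3.136, 0.0]
ft_force: [-1.4, 1.2, 3.9]
opening: 0.0107
```

```bash
python3 s6.py 7; python3 st.py
```

```text
12.4667 [ 544.7675 -187.5767  220.3691] uv rel bar 0.4958032590505696 -0.22204917816113823 yaw -6.535774912893771 F [-2.1974  0.7231  4.92  ] M [ 0.159   0.3813 -0.0277] op 0.01109616389045671
```

View pics/side7z.png

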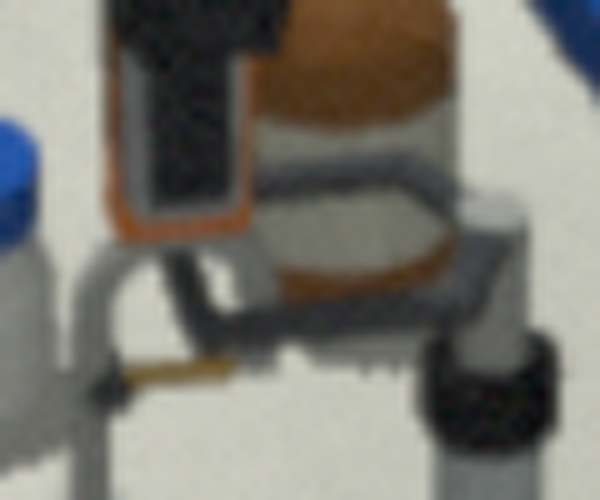

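Call:
servo_tool:
  translation:
    - [0,0,0]
    - [0,0,0]
    - [0,0,0]
    - [0,0,0]
    - [0,0,0]
  turn: [0,0,0,0,0]
  jaw: [-0.74,-0.73,-0.72,-0.71,-0.7]

```text
clock: 12.88
eef_pos: [0.5447, -0.1875, 0.2197]
tcp_rot: [-0.179, -3.136, 0.0]
ft_force: [0.3, -0.3, -0.3]
opening: 0.0131
```

Call:
servo_tool:
  translation:
    - [0,0,0]
    - [0,0,0]
    - [0,0,0]
    - [0,0,0]
    - [0,0,0]
  turn: [0,0,0,0,0]
  jaw: [-0.69,-0.68,-0.66,-0.64,-0.62]

```text
clock: 13.3
eef_pos: [0.5447, -0.1876, 0.22]
tcp_rot: [-0.179, -3.136, 0.0]
ft_force: [-0.4, 0.7, 0.4]
opening: 0.0164
```

```bash
python3 s6.py 8; python3 st.py
```

```text
13.35 [ 544.6669 -187.5382  219.9834] uv rel bar 0.39150606888162576 -0.19511969274785676 yaw -6.537912296126251 F [ 0.3286 -0.2263 -0.2274] M [-0.0032  0.0016 -0.0271] op 0.01630820081021932
```

View pics/side8z.png

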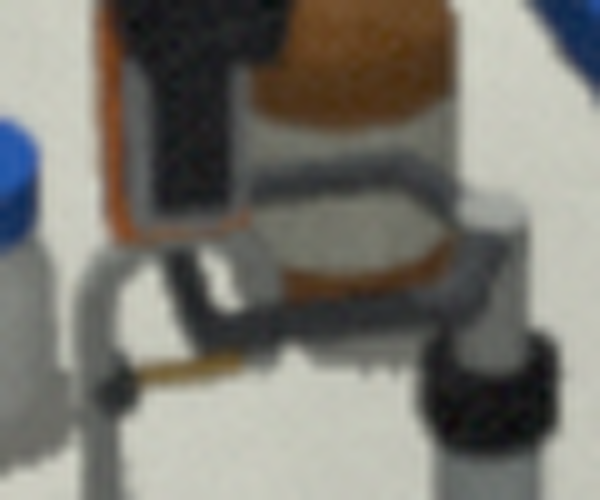

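Call:
servo_tool:
  translation:
    - [0,0,0]
    - [0,0,0]
    - [0,0,0]
    - [0,0,0]
    - [0,0,0]
  turn: [0,0,0,0,0]
  jaw: [-0.55,-0.45,-0.35,-0.25,-0.2]

```text
clock: 13.77
eef_pos: [0.5447, -0.1875, 0.22]
tcp_rot: [-0.179, -3.136, -0.0]
ft_force: [-0.6, 1.0, -0.1]
opening: 0.0343
```

Call:
servo_tool:
  translation:
    - [0,0,0]
    - [0,0,0]
    - [0,0,0]
    - [0,0,0]
    - [0,0,0]
  turn: [0,0,0,0,0]
  jaw: [-0.2,-0.2,-0.2,-0.2,-0.2]

```text
clock: 14.18
eef_pos: [0.5447, -0.1875, 0.22]
tcp_rot: [0.179, 3.136, 0.0]
ft_force: [-0.0, -0.7, 0.9]
opening: 0.0341
```

```bash
python3 snap.py 9; python3 st.py
```

```text
top crop origin [268 158]
side crop origin [182 147]
14.2833 [ 0.5447 -0.1876  0.22  ] [-0.1792 -3.1365 -0.    ] [-0.3642  0.0772  0.1419] 0.03434008597144285
14.2833 [ 544.6521 -187.5548  220.0175] uv rel bar 0.378654155874634 -0.21325882176875424 yaw -6.53989313851244 F [-0.3642  0.0772  0.1419] M [0.0026 0.0537 0.0496] op 0.03434008597144285
```

View pics/side9.png

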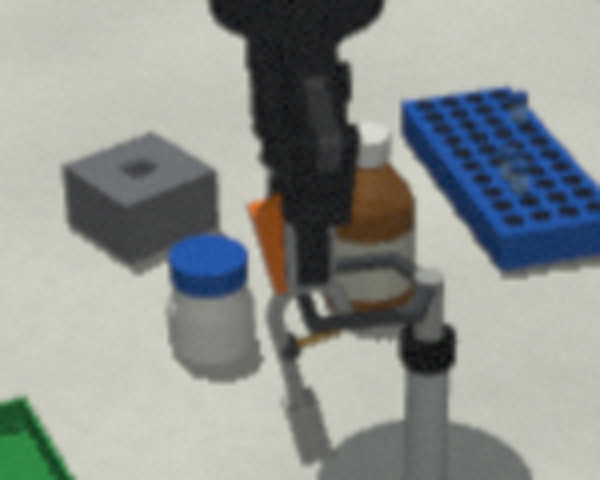

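Key hangs leaning about 15–20°, with the tab between the open fingers. I'll rise straight up.

Call:
servo_tool:
  translation:
    - [0,0,4]
    - [0,0,8]
    - [0,0,12]
    - [0,0,15]
    - [0,0,20]
  turn: [0,0,0,0,0]
  jaw: [-0.2,-0.2,-0.2,-0.2,-0.2]

```text
clock: 14.7
eef_pos: [0.5443, -0.1875, 0.2799]
tcp_rot: [-0.179, -3.135, -0.0]
ft_force: [0.1, 0.0, 0.5]
opening: 0.0342
```

Call:
servo_tool:
  translation:
    - [0,0,20]
    - [0,0,20]
    - [0,0,20]
    - [0,0,10]
    - [0,0,0]
  turn: [0,0,0,0,0]
  jaw: [-0.2,-0.2,-0.2,-0.2,-0.2]

```text
clock: 15.12
eef_pos: [0.5457, -0.1881, 0.3524]
tcp_rot: [0.179, 3.131, -0.001]
ft_force: [-0.0, -1.1, -0.4]
opening: 0.0343
```

Call:
servo_tool:
  translation:
    - [0,30,0]
    - [0,30,0]
    - [0,30,0]
    - [0,30,0]
    - [0,0,0]
  turn: [0,0,0,0,0]
  jaw: [-0.2,-0.2,-0.2,-0.2,-0.2]

```text
clock: 15.53
eef_pos: [0.5445, -0.0603, 0.3478]
tcp_rot: [-0.165, -3.135, -0.005]
ft_force: [0.4, 1.8, -0.6]
opening: 0.034
```

Call:
servo_tool:
  translation:
    - [0,0,0]
    - [0,0,0]
    - [0,0,0]
    - [0,0,0]
    - [0,0,0]
  turn: [0,0,0,0,0]
  jaw: [-0.2,-0.2,-0.2,-0.2,-0.2]

```text
clock: 15.95
eef_pos: [0.5445, -0.0687, 0.3489]
tcp_rot: [-0.182, -3.136, 0.0]
ft_force: [-0.9, 0.3, 0.1]
opening: 0.0343
```

```bash
cat > cmp.py <<'E'
import sys
from h import *
a=optics.snapshot('side')[0]; 
for i in range(6): optics.camera_params('side'); b,d=optics.snapshot('side')
np.savez(f'pics/side{sys.argv[1]}.npz',im=b,d=d)
D=np.abs(a.astype(int)-b.astype(int)).max(2)
r=D[195:290,235:320]; print('diff in key area mean/max',r.mean(),r.max(),'elsewhere',D[250:350,330:450].mean(),D[250:350,330:450].max())
cv2.imwrite(f'pics/side{sys.argv[1]}z.png',cv2.resize(b[185:275,235:335],None,fx=6,fy=6,interpolation=cv2.INTER_CUBIC))
t,_=optics.snapshot('top'); cv2.imwrite(f'pics/top{sys.argv[1]}f.png',t)
E
python3 cmp.py 10; python3 st.py
```

```text
diff in key area mean/max 3.875170278637771 82 elsewhere 2.2844166666666665 11
16.35 [544.6535 -67.5706 349.0229] uv rel bar -13.202504542152205 118.9997722741571 yaw -6.542387977065843 F [0.5706 0.181  0.0801] M [-0.0764 -0.021   0.0335] op 0.03406011598989546
```

View pics/side10z.png

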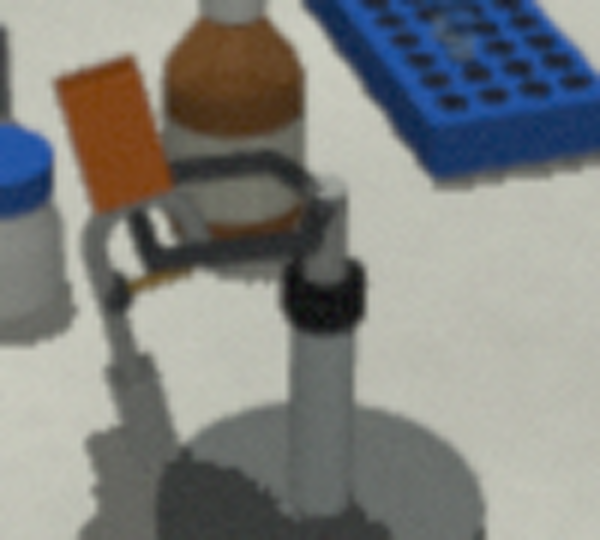

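View pics/top10f.png

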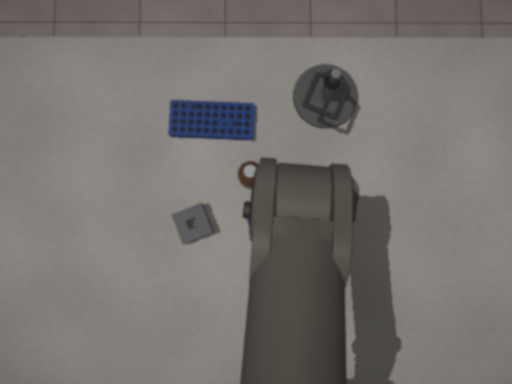

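Call:
servo_tool:
  translation:
    - [0,0,0]
    - [0,0,0]
    - [0,0,0]
    - [0,0,0]
    - [0,0,0]
  turn: [0,0,0,0,0]
  jaw: [-0.2,-0.2,-0.2,-0.2,-0.2]

```text
clock: 16.77
eef_pos: [0.5447, -0.0675, 0.349]
tcp_rot: [0.179, 3.136, 0.0]
ft_force: [0.6, 0.4, -0.6]
opening: 0.0342
```

Call:
servo_tool:
  translation:
    - [0,0,0]
    - [0,0,0]
    - [0,0,0]
    - [0,0,0]
    - [0,0,0]
  turn: [0,0,0,0,0]
  jaw: [-0.2,-0.2,-0.2,-0.2,-0.2]

```text
clock: 17.18
eef_pos: [0.5447, -0.0675, 0.349]
tcp_rot: [0.179, 3.136, 0.0]
ft_force: [-0.2, 0.9, -0.4]
opening: 0.0346
```

Call:
servo_tool:
  translation:
    - [0,0,0]
    - [0,0,0]
    - [0,0,0]
    - [0,0,0]
    - [0,0,0]
  turn: [0,0,0,0,0]
  jaw: [-0.2,-0.2,-0.2,-0.2,-0.2]

```text
clock: 17.6
eef_pos: [0.5447, -0.0676, 0.349]
tcp_rot: [0.179, 3.136, 0.0]
ft_force: [0.5, 0.1, -0.3]
opening: 0.0338
```

Call:
servo_tool:
  translation:
    - [0,0,0]
    - [0,0,0]
    - [0,0,0]
    - [0,0,0]
    - [0,0,0]
  turn: [0,0,0,0,0]
  jaw: [-0.2,-0.2,-0.2,-0.2,-0.2]

```text
clock: 18.02
eef_pos: [0.5447, -0.0676, 0.349]
tcp_rot: [0.179, 3.136, 0.0]
ft_force: [0.3, -0.5, 0.2]
opening: 0.0341
```

```bash
python3 cmp.py 11; python3 st.py
python3 - <<'E'
from h import *
a=np.load('pics/side0.npz')['im'].astype(int); b=np.load('pics/side11.npz')['im'].astype(int)
D=np.abs(a-b).max(2)
for n,w in dict(jar=(206,238,223,244),rack=(171,214,290,338),tray=(248,300,148,210),bottle=(178,210,262,284)).items(): print(n,D[w[0]:w[1],w[2]:w[3]].mean())
E
```

```text
diff in key area mean/max 2.931640866873065 19 elsewhere 2.2916666666666665 11
18.4167 [544.6443 -67.5428 349.0012] uv rel bar -13.214798597283998 119.02636757278026 yaw -6.536816544939825 F [ 0.1764 -1.0728  0.701 ] M [ 0.02   -0.0218  0.0033] op 0.03424427721764899
jar 5.540178571428571
rack 6.027616279069767
tray 5.745347394540943
bottle 5.723011363636363
```

View pics/side11z.png

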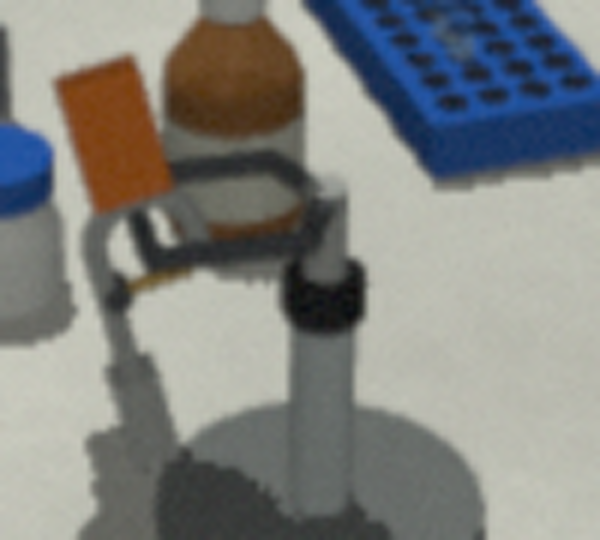

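Call:
servo_tool:
  translation:
    - [0,0,0]
    - [0,0,0]
    - [0,0,0]
    - [0,0,0]
    - [0,0,0]
  turn: [0,0,0,0,0]
  jaw: [-0.2,-0.2,-0.2,-0.2,-0.2]

```text
clock: 18.83
eef_pos: [0.5447, -0.0675, 0.349]
tcp_rot: [0.179, 3.136, 0.0]
ft_force: [0.0, 1.2, 1.0]
opening: 0.0341
```

Call:
servo_tool:
  translation:
    - [0,0,0]
    - [0,0,0]
    - [0,0,0]
    - [0,0,0]
    - [0,0,0]
  turn: [0,0,0,0,0]
  jaw: [-0.2,-0.2,-0.2,-0.2,-0.2]

```text
clock: 19.25
eef_pos: [0.5447, -0.0675, 0.349]
tcp_rot: [0.179, 3.136, 0.0]
ft_force: [0.2, -0.0, 1.1]
opening: 0.0341
```

Call:
servo_tool:
  translation:
    - [0,0,0]
    - [0,0,0]
    - [0,0,0]
    - [0,0,0]
    - [0,0,0]
  turn: [0,0,0,0,0]
  jaw: [-0.2,-0.2,-0.2,-0.2,-0.2]

```text
clock: 19.67
eef_pos: [0.5447, -0.0675, 0.349]
tcp_rot: [0.179, 3.136, 0.0]
ft_force: [0.1, -0.5, -0.1]
opening: 0.0342
```

```bash
python3 cmp.py 12; python3 -c "
from h import *
print(order.finish_job())"
```

```text
diff in key area mean/max 2.918513931888545 19 elsewhere 2.28475 10
the job is handed in; nothing more can be done
None
```

The key now hangs from the front bar of the smaller stand's loop, and I handed the job in at about 20 s of the 58 s allowed. I gripped it by its tab, lifted it clear of the holder, and pressed the hook straight down over the bar.

- **Pressing:** the push on the loop read at most about 12 N net. Partway down I moved the hook about 3 mm so the bar sat nearer the nose, which eased the force. The force then dropped to zero and the picture showed the gate shut below the bar.
- **Seating and release:** I centred the hook and lowered it until the bar met its hard top, about 10 N net. I eased off to roughly 6–7 N so the bar carried the weight, then opened the jaws slowly and rose straight up.
- **Last checks:**
  - The key leans about 15–20° as expected, with the gate shut.
  - Two pictures 0.3 s apart showed no visible movement, apart from small differences at edges that I took to be noise.
  - The gripper is well clear, and the force reading is about zero.
  - The rack, bottle, jar and tray match the first side picture. In the last top picture I viewed, the arm hid the jar, the tray and part of the bottle, so those rest on the side view.
- **Limits of the checks:** forces were read only at the end of each move call, and the sensor noise is about 1 N. The foot of the key was in shadow in the last pictures.

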